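# Index the rotary table one hole on and clamp it

## Task

The tube in the chuck has been measured at this station: bring it round to the next one. Swing the table's clamp lever back to slacken it, pull the spring index plunger up out of its hole, turn the table one hole clockwise (seen from above) and let the plunger drop fully home in that hole, then swing the clamp lever clockwise again, hard over, to clamp the table. Leave the other things on the bench where they are.

Things in the scene. Friction and masses are not known exactly. Their poses are not given: they have to be found in the camera images.
- table_axis (a point): turning axis of the indexing table, at the top face of its fixed steel dividing plate, 48 mm above the bench. The plate is 210 mm across, with six 12.6 mm holes 60 degrees apart on a circle of 85 mm radius, on an iron base 224 mm across, bolted down by two low ears (out to 145 mm from the axis, 25 mm high)
- tube_top (a point): centre of the top of the bare tube (46 mm across, upright, 134 mm above the bench) held in the chuck on the axis of the turning part: a face plate 124 mm across (top 66 mm above the bench) with a three-jaw chuck 90 mm across the jaws (up to 117 mm)
- plunger_knob (a point): centre of the plunger's black knurled pull knob: an upright cylinder 36 mm across, 32 mm tall, centre 103 mm above the bench when home. It stands 85 mm from the axis on an index arm that turns with the table (28 mm wide, top 66 mm above the bench; below the knob an upright boss 34 mm across, 80 mm high), so the table is turned by the knob or the boss
- next_hole (a point): mouth of the next hole clockwise (seen from above) from the plunger's present one, in the top face of the dividing plate, 85 mm from the axis; fixed to the base
- index_table (a joint): turn of the table, rad, growing clockwise seen from above: 0 at the start with the pin in its hole, pi/3 (1.047) at the next hole. Turns easily (1 to 3 N at the knob) when unclamped and the pin is out; held by friction when clamped
- plunger (a joint): lift of the plunger, m: 0 home, its round-nosed 11 mm pin 10 mm deep in the hole; it clears the plate above 0.010 and stops at 0.015. Its spring and weight pull it down with 9 to 13 N. Let go between holes, the pin rides on the plate (0.010) and snaps into the next hole by itself as the table is pushed over it
- lever_ball (a point): centre of the 30 mm black ball at the end of the clamp lever, 66 mm above the bench, 80 mm from the lever's pivot; the lever is a 13 mm round steel rod that rises from 50 mm at the hub to the ball. When clamped there are about 50 mm free between the ball and the dividing plate
- lever_pivot (a point): on the upright pivot axis of the clamp lever, at the height of the ball's centre; on a lug of the base, 124 mm from the table's axis, on the side of the table to the arm's right
- clamp_lever (a joint): turn of the clamp lever, growing clockwise seen from above: 0 fully slack at its stop (lever pointing away from the table), 1.2 hard over at its clamped stop. The clamp bites from about 0.9 on; it takes about 4 N at the ball to swing it, up to 8 N in the last part; it stays where it is left
- caliper: steel vernier caliper, 230 mm long, lying flat beyond the indexing table; origin at its underside; a bystander, to be left alone
- tube_offcut: loose bare tube offcut, 52 mm across and 85 mm tall, standing on end to the left of the indexing table; origin at its underside; a bystander, to be left alone
- spanner: steel spanner, 210 mm long, lying flat between the arm and the indexing table; origin at its underside; a bystander, to be left alone
- flange: turned steel flange, 90 mm across and 45 mm tall, near the clamp lever's side of the indexing table; origin at its underside; a bystander, to be left alone
- mug: white mug, 82 mm across, 95 mm tall; origin at its underside; a bystander, to be left alone
- oil_can: oil can with a thin spout, 84 mm across, spout up to 165 mm high; origin at its underside; a bystander, to be left alone
- hammer: hammer, 270 mm long, lying flat; origin at its underside; a bystander, to be left alone
- jar: glass jar with a steel cap, 72 mm across, 85 mm tall; origin at its underside; a bystander, to be left alone

How it is judged:
By the outcome, as a careful person would: the job done as asked, in the order asked, and still so for the second after the job is handed in, with the robot touching nothing.
It also fails if it takes over 64 s, if anything falls off the work surface, if the arm or the gripper's body presses on something with over 40 N, if the wrist force passes 120 N, or if a joint passes its speed limit or range.

## Robot

A 7-joint arm with a two-finger parallel gripper is mounted at the origin on the work surface. World frame = base frame: x ahead of the robot, y to its left, z up, the work surface at z = 0. Lengths are in m, angles in rad, forces in N, time in s.
With the tool pointing down it reaches from about 0.425 to 0.875 m from the base axis. Payload 4.7 kg.
Tool frame: the origin (TCP) lies midway between the tips of the shut fingers; the grasp point (between the pads) lies ctrl.grasp_offset behind it (ctrl.grasp_offset is the distance from the TCP to the grasp point, in m); z points along the fingers, y is the line along which they close (so a half turn about z gives the same grasp; the last joint's range is limited). The gripper opens to 87 mm and grips with 3 to 60 N. Pads are 19 mm wide; open, the fingers measure 117 mm over their backs; the gripper's body (75 mm by 190 mm) begins 51 mm behind the grasp point.
Start: joints at [-1.201, 0.321, -0.07, 1.45, 0.023, 1.371, -0.057], TCP at [0.226, 0.609, 0.223] pointing down, gripper open.
Joint ranges: [-2.86, 2.86], [-0.3, 2.09], [-1.38, 1.24], [0.06, 2.45], [-1.56, 4.7], [0.09, 2.05], [-2.69, 2.69]. Speed limits (rad/s): [2.57, 2.57, 3.14, 3.14, 3.14, 3.14, 3.14].

## Interface

Orientations are given as a rotation vector (axis times angle).
In Python, from bench import ctrl gives the robot as it stands. The module is installed in compiled form; this text tells all that it offers.
- The arm moves only by the tool jog_arm, never from a script. Its argument "moves" is one flat list of numbers, 7 for each row, row after row: the shift along the tool's x, y, z in units of 30 cm (1.0 is 30 cm), then the turn, a rotation vector about the tool's x, y, z in units of 60 degrees (1.0 is 60 degrees), then the gripper's target within -1 to 1 (fully open at 1, half-way at 0, shut at -1). In form: [x, y, z, wx, wy, wz, fingers, x, y, z, wx, wy, wz, fingers, ...]. A call has exactly 8 rows; each row is the pose to reach, as a shift and turn from the pose commanded when the call began, along the tool's axes at that moment; what a row does not reach only later rows make up. A row lasts 1/8 s, in which the tool goes at most 62.5 mm and 10.7 degrees, less where a joint would pass 70% of its speed; a pose out of reach is approached as far as the arm can. A call with a number of a shift or a turn outside -1 to 1 is refused whole. A call with a gripper value outside its range is refused whole. The fingers move at their own pace and stop on an object; "newtons" is the grip in N (left out, the last holds). Time passes only in rows, so rows that repeat a pose let the fingers close, or fill a call up. It gives the time, the measured TCP pose, the force, the opening and the grip force at its end, in the units of the state.
- ctrl.get_state(): the state, without advancing time (a new reading comes with each control period).
- ctrl.get_image(name): name is "scene" or "side" or "wrist"; returns a dict with "pixels" (480x640x3 uint8, red, green, blue), "fx", "fy", "cx", "cy" (pixels), "dist" ([k1, k2, p1, p2, k3] as OpenCV has them; the pictures are not rectified), "xyz" and "rotation" of the camera in the world; the wrist camera has in their place "tool_from_camera" (4x4, takes a point from camera to tool coordinates, whose origin is the TCP and whose axes are the flange's). Camera axes: x right, y up, looking along -z (the intrinsics and any distortion apply to the point x, -y, -z); pixel columns grow to the right and rows downward; lengths in m; the calibration is good to about 2 mm. A picture is of the moment at which its call begins: read the wrist's pose just before it. There is no depth.
- ctrl.close_job(): hands the job in; it is judged then, once.
The state is a dict: "time": time; "joint_positions": joint angles; "qd": joint speeds; "joint_torque": joint torques, N m; "position": TCP position; "tool_rot": TCP orientation; "ft_force": force on the tool from outside, world axes, zero at the start; "torque": the same for the moment, N m; "grip_width": opening from 0.0 (shut) to 1.0 (fully open); "grip_force": force on a finger pad.
Only numpy, scipy, OpenCV 4.12 (cv2) and the standard library are available. Lean on these libraries where they do the work, as an engineer would, in place of code of your own. Each camera call takes 0.05 s, during which the arm holds its last target. There are 200 camera calls.

## Working session

There is one attempt and no reset: what is moved stays moved. The work goes in short steps, Python scripts to look and compute and a tool call to move; the robot and the scene stay as the last step left them, time stands still between calls to the robot, and variables do not carry over. Pictures are saved under pics/ and viewed, at most 10 in all, crops included, and the job is handed in when it is done.

Besides the shell and the picture viewer there is one more tool, called after ">>>" as name(argument=value, ...) on one line, values as JSON. jog_arm: Moves the arm, as the interface text tells. Its arguments: {"type":"object","properties":{"moves":{"type":"array"},"newtons":{"type":"number"}},"required":["moves"]}

```bash
mkdir -p pics
cat > h.py <<'E'
import numpy as np, cv2
from bench import ctrl
from scipy.spatial.transform import Rotation as R
def grab(n,f):
    s=ctrl.get_state(); im=ctrl.get_image(n); np.save(f'pics/{f}.npy',im['pixels'])
    cv2.imwrite(f'pics/{f}.png',im['pixels'][:,:,::-1]); 
    import pickle; pickle.dump((s,im),open(f'pics/{f}.pkl','wb')); return s,im
def load(f):
    import pickle; return pickle.load(open(f'pics/{f}.pkl','rb'))
def cam(s,im):
    if 'tool_from_camera' in im:
        T=np.array(im['tool_from_camera']); Rt=R.from_rotvec(s['tool_rot']).as_matrix()
        return Rt@T[:3,3]+np.array(s['position']), Rt@T[:3,:3]
    r=np.array(im['rotation']); 
    if r.shape!=(3,3): r=R.from_rotvec(r).as_matrix()
    return np.array(im['xyz']), r
def ray(s,im,u,v):
    K=np.array([[im['fx'],0,im['cx']],[0,im['fy'],im['cy']],[0,0,1.]])
    p=cv2.undistortPoints(np.array([[[u,v]]],float),K,np.array(im['dist'],float))[0,0]
    c,r=cam(s,im); d=r@np.array([p[0],-p[1],-1]); return c,d/np.linalg.norm(d)
def onz(s,im,u,v,z):
    c,d=ray(s,im,u,v); return c+d*(z-c[2])/d[2]
def proj(s,im,P):
    K=np.array([[im['fx'],0,im['cx']],[0,im['fy'],im['cy']],[0,0,1.]])
    c,r=cam(s,im); q=r.T@(np.array(P)-c); q=np.array([q[0],-q[1],-q[2]])
    return cv2.projectPoints(q.reshape(1,1,3),np.zeros(3),np.zeros(3),K,np.array(im['dist'],float))[0].ravel()
E
python3 - <<'E'
from h import *
for n in('scene','side'):
    s,im=grab(n,n); print(n,im['xyz'],im['rotation'],im['fx'],im['dist'])
print(ctrl.grasp_offset,s['tool_rot'],s['time'])
E
```

```text
scene [1.1130643  0.48174425 1.32784411] [0.28462739 0.61523648 2.20759255] 547.8598853435335 [0.05542154 0.         0.         0.         0.        ]
side [-0.42151975  1.02275202  1.02843851] [ 0.44813597 -1.15064774 -2.12434224] 557.0991015012736 [-0.17946652  0.          0.          0.          0.        ]
0.0187 [-5.55798777e-01 -3.09179534e+00  3.00026715e-03] 0.05
```

View pics/scene.png

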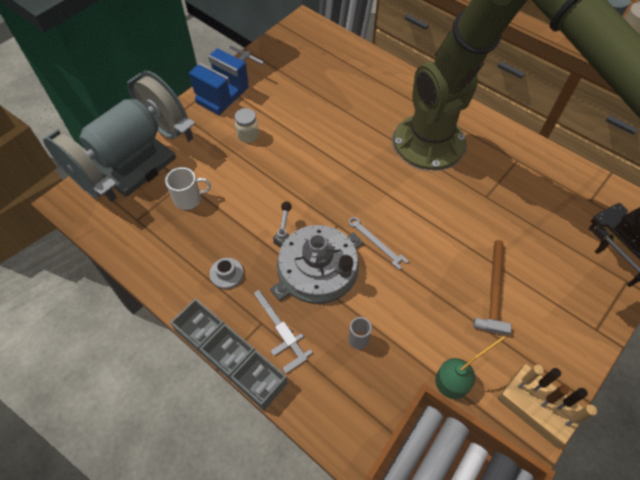

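View pics/side.png

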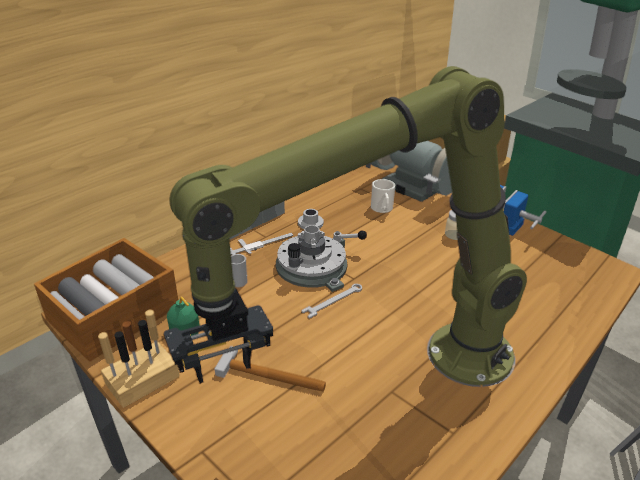

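The scene view shows the knob at about (346,265), the lever ball at (286,207) and the tube top at (318,240). In the side view the knob is at about (294,250), the ball at (362,236) and the tube top at (313,230).

Run:
```python
from h import *
A=load('scene');B=load('side')
def tri(a,b):
    c1,d1=ray(*A,*a);c2,d2=ray(*B,*b)
    t=np.linalg.lstsq(np.c_[d1,-d2],c2-c1,rcond=None)[0]; p,q=c1+d1*t[0],c2+d2*t[1]; return (p+q)/2,np.linalg.norm(p-q)
def dark(M,x0,y0,x1,y1):
    m=(M[1]['pixels'][y0:y1,x0:x1].max(2)<45).astype(np.uint8)
    n,l,st,c=cv2.connectedComponentsWithStats(m); 
    return [(st[i].tolist()[:5],(c[i]+[x0,y0]).round(1).tolist()) for i in range(1,n) if st[i,4]>15]
print(dark(A,275,195,300,220),dark(A,330,245,365,285));print(dark(B,350,225,375,248),dark(B,280,238,305,270))
for nm,a,b,z in(('knob',(346,265),(294,252),.103),('ball',(286,207),(362,236),.066),('tube',(318,240),(313,230),.134)):
    print(nm,tri(a,b),onz(*A,*a,z),onz(*B,*b,z))
cv2.imwrite('pics/c1.png',cv2.resize(A[1]['pixels'][190:310,260:380,::-1],None,fx=5,fy=5,interpolation=cv2.INTER_CUBIC))
```

```text
[] [([11, 18, 11, 8, 51], [346.0, 266.7])]
[([8, 6, 8, 8, 51], [361.6, 234.8])] [([8, 5, 13, 15, 130], [293.8, 249.7])]
knob (array([0.55607092, 0.10630028, 0.09377541]), np.float64(0.0008094110024231368)) [0.56046075 0.10949011 0.103     ] [0.54644885 0.11484867 0.103     ]
ball (array([ 0.50626096, -0.14657992,  0.05860864]), np.float64(0.0025701066451007913)) [ 0.50898662 -0.14422654  0.066     ] [ 0.49899206 -0.13586939  0.066     ]
tube (array([0.562896  , 0.01893494, 0.12925102]), np.float64(0.002637260344218724)) [0.56429808 0.01948076 0.134     ] [0.55749734 0.02597948 0.134     ]
```

View pics/c1.png

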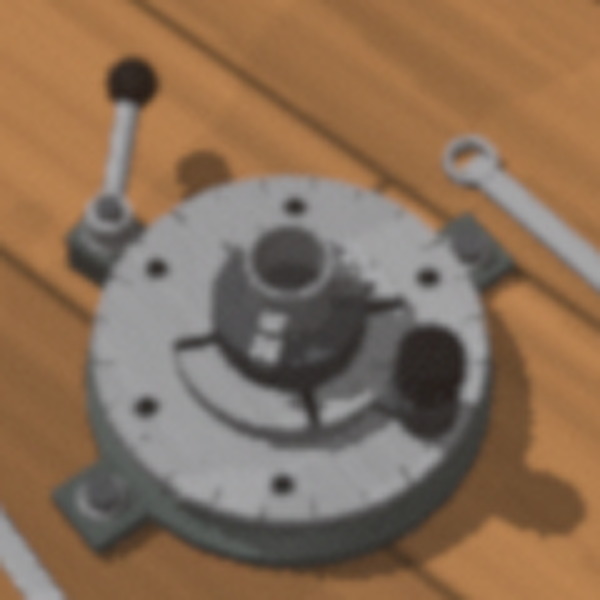

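The crop shows the ball at about (286.4,206.4), the hub at (282,232), the knob at (346,264), five plate holes, and the tube top at (317.8,242). The next clockwise hole is at crop (282,485), on the side away from the robot.

Run:
```python
from h import *
A=load('scene')
P=lambda u,v,z:onz(*A,260+u/5,190+v/5,z)
H=np.array([P(*h,.048) for h in((428,277),(295,205),(156,268),(147,406),(282,485))])
c=(H[0]+H[3]+H[1]+H[4])[:2]/4; print('axis',c); 
d=H[:,:2]-c; print(np.hypot(*d.T),np.degrees(np.arctan2(d[:,1],d[:,0])))
print('tube',P(289,260,.134))
k=P(430,366,.103)[:2]; print('knob',k,np.hypot(*(k-c)),np.degrees(np.arctan2(*(k-c)[::-1])))
b=P(132,82,.066)[:2]; p=P(110,212,.055)[:2]; print('ball',b,'piv',p,np.hypot(*(b-p)),np.hypot(*(p-c)),np.degrees(np.arctan2(*(b-p)[::-1])))
s=ctrl.get_state();print(R.from_rotvec(s['tool_rot']).as_matrix().round(3))
print('cam in tool');im=ctrl.get_image('wrist');print(np.array(im['tool_from_camera']).round(3))
```

```text
axis [0.56818616 0.02237005]
[0.08501656 0.08549119 0.08513836 0.08460883 0.0855998 ] [ 158.02975403 -141.866385    -81.62329269  -21.89554843   37.86017542]
tube [0.56914076 0.02292344 0.134     ]
knob [0.55640892 0.10623469] 0.08468754548074109 97.99385895618074
ball [ 0.50675829 -0.14473366] piv [ 0.57324219 -0.10172963] 0.0791798930518468 0.12420263799104655 -147.10385507290354
[[-0.937  0.348 -0.001]
 [ 0.348  0.937 -0.002]
 [-0.    -0.002 -1.   ]]
cam in tool
[[-0.     0.971  0.239  0.067]
 [ 1.     0.    -0.    -0.   ]
 [-0.     0.239 -0.971 -0.162]
 [ 0.     0.     0.     1.   ]]
```

```bash
cat > g.py <<'E'
import sys
from h import *
# goal(s) x,y,z,yawdeg(tool y axis) -> rows from the current pose
s=ctrl.get_state(); p=np.array(s['position']); Q=R.from_rotvec(s['tool_rot'])
print('t',round(s['time'],2),'pos',p.round(4),'yaw',np.degrees(np.arctan2(*Q.as_matrix()[[1,0],1])).round(1),'F',np.round(s['ft_force'],1),'w',round(s['grip_width']*87,1),'q7',round(s['joint_positions'][6],2))
for a in sys.argv[1:]:
    x,y,z,w=map(float,a.split(',')); w=np.radians(w)
    Y=np.array([np.cos(w),np.sin(w),0]);Z=np.array([0,0,-1.]);G=R.from_matrix(np.c_[np.cross(Y,Z),Y,Z])
    print(a,(Q.inv().apply(np.array([x,y,z])-p)/.3).round(3),(np.degrees((Q.inv()*G).as_rotvec())/60).round(3))
E
python3 g.py .43,.34,.223,20
python3 -c "
from h import *
A=load('scene');print(onz(*A,226,272,.02))"
```

```text
t 0.15 pos [0.2263 0.6089 0.2217] yaw 69.6 F [-0.2  0.3 -0.3] w 87.1 q7 -0.06
.43,.34,.223,20 [-0.949 -0.604 -0.003] [-0.001  0.001  0.827]
[ 0.74843912 -0.14803168  0.02      ]
```

>>> jog_arm(moves=[-0.2, -0.1, 0, 0, 0, 0.15, 0.06, -0.4, -0.25, 0, 0, 0, 0.32, 0.06, -0.6, -0.38, 0, 0, 0, 0.5, 0.06, -0.8, -0.5, 0, 0, 0, 0.66, 0.06, -0.95, -0.6, 0, 0, 0, 0.83, 0.06, -0.95, -0.6, 0, 0, 0, 0.83, 0.06, -0.95, -0.6, 0, 0, 0, 0.83, 0.06, -0.95, -0.6, 0, 0, 0, 0.83, 0.06], newtons=20)

```text
time: 1.15
position: [0.4297, 0.3427, 0.2223]
tool_rot: [-1.803, -2.571, 0.0]
ft_force: [-0.6, -0.0, 0.4]
grip_width: 0.532
grip_force: 0.0
```

```bash
python3 g.py .45,.07,.2,-30
```

```text
t 1.15 pos [0.4297 0.3427 0.2223] yaw 19.9 F [-0.6 -0.   0.4] w 46.3 q7 -0.35
.45,.07,.2,-30 [-0.878 -0.246  0.074] [-0.001 -0.     0.832]
```

>>> jog_arm(moves=[-0.2, -0.06, 0, 0, 0, 0.17, 0.06, -0.4, -0.12, 0, 0, 0, 0.34, 0.06, -0.6, -0.18, 0, 0, 0, 0.51, 0.06, -0.8, -0.22, 0.03, 0, 0, 0.68, 0.06, -0.88, -0.25, 0.07, 0, 0, 0.83, 0.06, -0.88, -0.25, 0.07, 0, 0, 0.83, 0.06, -0.88, -0.25, 0.07, 0, 0, 0.83, 0.06, -0.88, -0.25, 0.07, 0, 0, 0.83, 0.06])

```text
time: 2.15
position: [0.45, 0.0697, 0.2019]
tool_rot: [2.717, 1.578, 0.001]
ft_force: [0.3, -0.4, -0.4]
grip_width: 0.53
grip_force: 0.0
```

```bash
python3 g.py .507,-.145,.17,-57
```

```text
t 2.15 pos [0.45   0.0697 0.2019] yaw -29.7 F [ 0.3 -0.4 -0.4] w 46.1 q7 -0.77
.507,-.145,.17,-57 [-0.527  0.52   0.106] [ 0.    -0.001  0.455]
```

>>> jog_arm(moves=[-0.13, 0.13, 0, 0, 0, 0.15, 0.06, -0.27, 0.26, 0, 0, 0, 0.3, 0.06, -0.4, 0.39, 0.05, 0, 0, 0.45, 0.06, -0.53, 0.52, 0.1, 0, 0, 0.455, 0.06, -0.53, 0.52, 0.1, 0, 0, 0.455, 0.06, -0.53, 0.52, 0.1, 0, 0, 0.455, 0.06, -0.53, 0.52, 0.1, 0, 0, 0.455, 0.06, -0.53, 0.52, 0.1, 0, 0, 0.455, 0.06])

```text
time: 3.15
position: [0.5059, -0.1466, 0.172]
tool_rot: [-3.013, -0.889, -0.002]
ft_force: [-0.2, -0.2, -0.7]
grip_width: 0.533
grip_force: 0.0
```

```bash
python3 - <<'E'
from h import *
W=grab('wrist','w1'); print(proj(*W,[.507,-.145,.066]))
E
python3 g.py .507,-.145,.047,-57
```

```text
[324.51324947 232.93349568]
t 3.2 pos [ 0.5058 -0.147   0.1719] yaw -57.2 F [-0.3  0.2  0.6] w 46.6 q7 -0.7
.507,-.145,.047,-57 [ 0.006 -0.003  0.416] [-0.    -0.001 -0.003]
```

View pics/w1.png

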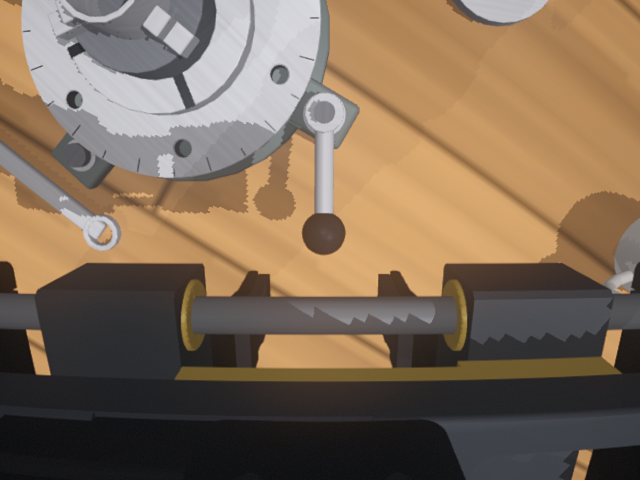

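The wrist view shows the ball at (324,234), matching the projected (324.5,233). The rod points straight up the picture to the hub at (322,112), and the fingers straddle it. Next is the descent.

>>> jog_arm(moves=[0.0, 0, 0.15, 0, 0, 0, 0.06, 0.0, 0, 0.3, 0, 0, 0, 0.06, 0.0, 0, 0.41, 0, 0, 0, 0.06, 0.0, 0, 0.41, 0, 0, 0, 0.06, 0.0, 0, 0.41, 0, 0, 0, -0.12, 0.0, 0, 0.41, 0, 0, 0, -0.12, 0.0, 0, 0.41, 0, 0, 0, -0.12, 0.0, 0, 0.41, 0, 0, 0, -0.12])

```text
time: 4.2
position: [0.5059, -0.1482, 0.0492]
tool_rot: [3.014, 0.885, 0.002]
ft_force: [0.0, 1.0, -0.5]
grip_width: 0.439
grip_force: 0.0
```

```bash
python3 - <<'E' > /tmp/a
import numpy as np
piv=np.array([.5738,-.1017])
for a in (-134,-121,-108,-95,-82,-74):
    t=np.radians(a); q=piv+.080*np.array([np.cos(t),np.sin(t)]); print(f'{q[0]:.4f},{q[1]:.4f},.049,{a+90}')
E
python3 g.py $(cat /tmp/a)
```

```text
t 4.2 pos [ 0.5059 -0.1482  0.0492] yaw -57.3 F [ 0.   1.  -0.5] w 38.2 q7 -0.6
0.5182,-0.1592,.049,-44 [0.015 0.053 0.001] [ 0.001 -0.001 -0.221]
0.5326,-0.1703,.049,-31 [0.035 0.11  0.001] [ 0.001 -0.001 -0.438]
0.5491,-0.1778,.049,-18 [0.068 0.161 0.001] [ 0.001 -0.001 -0.655]
0.5668,-0.1814,.049,-5 [0.111 0.203 0.001] [ 0.001 -0.001 -0.871]
0.5849,-0.1809,.049,8 [0.162 0.234 0.001] [ 1.000e-03 -1.000e-03 -1.088e+00]
0.5959,-0.1786,.049,16 [0.197 0.248 0.001] [ 1.000e-03 -1.000e-03 -1.221e+00]
```

>>> jog_arm(moves=[0.007, 0.027, 0, 0, 0, -0.11, -0.12, 0.015, 0.053, 0, 0, 0, -0.22, -0.12, 0.025, 0.082, 0, 0, 0, -0.33, -0.12, 0.035, 0.11, 0, 0, 0, -0.44, -0.12, 0.05, 0.135, 0, 0, 0, -0.55, -0.12, 0.068, 0.161, 0, 0, 0, -0.655, -0.12, 0.09, 0.182, 0, 0, 0, -0.76, -0.12, 0.111, 0.203, 0, 0, 0, -0.87, -0.12])

```text
time: 5.2
position: [0.5642, -0.1828, 0.0482]
tool_rot: [-2.313, -2.122, 0.006]
ft_force: [-5.0, -0.6, 2.7]
grip_width: 0.44
grip_force: 2.2
```

```bash
python3 g.py $(tail -2 /tmp/a) .598,-.178,.049,16
```

```text
t 5.2 pos [ 0.5642 -0.1828  0.0482] yaw -4.9 F [-5.  -0.6  2.7] w 38.3 q7 0.35
0.5849,-0.1809,.049,8 [ 0.012  0.068 -0.003] [-0.004  0.    -0.216]
0.5959,-0.1786,.049,16 [ 0.023  0.104 -0.003] [-0.004 -0.    -0.349]
.598,-.178,.049,16 [ 0.025  0.111 -0.003] [-0.004 -0.    -0.349]
```

>>> jog_arm(moves=[0.006, 0.035, 0, 0, 0, -0.11, -0.12, 0.012, 0.068, 0, 0, 0, -0.22, -0.12, 0.02, 0.09, 0, 0, 0, -0.3, -0.12, 0.025, 0.11, 0, 0, 0, -0.35, -0.12, 0.028, 0.12, 0, 0, 0, -0.35, -0.12, 0.028, 0.12, 0, 0, 0, -0.35, -0.12, 0.028, 0.12, 0, 0, 0, -0.35, -0.12, 0.028, 0.12, 0, 0, 0, -0.35, -0.12])

```text
time: 6.2
position: [0.5918, -0.1806, 0.0475]
tool_rot: [-1.888, -2.49, 0.021]
ft_force: [-24.5, -3.3, 15.6]
grip_width: 0.445
grip_force: 12.1
```

```bash
python3 g.py .59,-.178,.049,16 .59,-.178,.2,16
```

```text
t 6.2 pos [ 0.5918 -0.1806  0.0475] yaw 15.6 F [-24.5  -3.3  15.6] w 38.7 q7 0.67
.59,-.178,.049,16 [ 0.01  -0.003 -0.005] [-0.02  -0.005 -0.006]
.59,-.178,.2,16 [ 0.013 -0.014 -0.508] [-0.02  -0.005 -0.006]
```

>>> jog_arm(moves=[0.0, -0.04, 0, 0, 0, 0, 0.06, 0.0, -0.04, 0, 0, 0, 0, 0.06, 0.0, -0.04, -0.1, 0, 0, 0, 0.06, 0.0, -0.04, -0.3, 0, 0, 0, 0.06, 0.0, -0.04, -0.5, 0, 0, 0, 0.06, 0, -0.04, -0.5, 0, 0, 0, 0.06, 0, -0.04, -0.5, 0, 0, 0, 0.06, 0, -0.04, -0.5, 0, 0, 0, 0.06])

```text
time: 7.2
position: [0.5909, -0.1788, 0.1967]
tool_rot: [-1.89, -2.506, 0.002]
ft_force: [-0.4, -0.5, 0.0]
grip_width: 0.531
grip_force: 0.0
```

```bash
python3 g.py .5,-.1,.2,8 .5564,.1065,.18,8
python3 - <<'E'
from h import *
A=grab('scene','s2'); x=A[1]['pixels'][190:310,250:370,::-1]
B=grab('side','d2'); y=B[1]['pixels'][200:300,260:380,::-1]
cv2.imwrite('pics/c2.png',np.hstack([cv2.resize(x,(400,400),interpolation=2),cv2.resize(y,(400,400),interpolation=2)]))
E
```

```text
t 7.2 pos [ 0.5909 -0.1788  0.1967] yaw 16.0 F [-0.4 -0.5  0. ] w 46.2 q7 0.63
.5,-.1,.2,8 [ 0.336 -0.219 -0.01 ] [-0.002 -0.001  0.133]
.5564,.1065,.18,8 [0.946 0.151 0.057] [-0.002 -0.001  0.133]
```

View pics/c2.png

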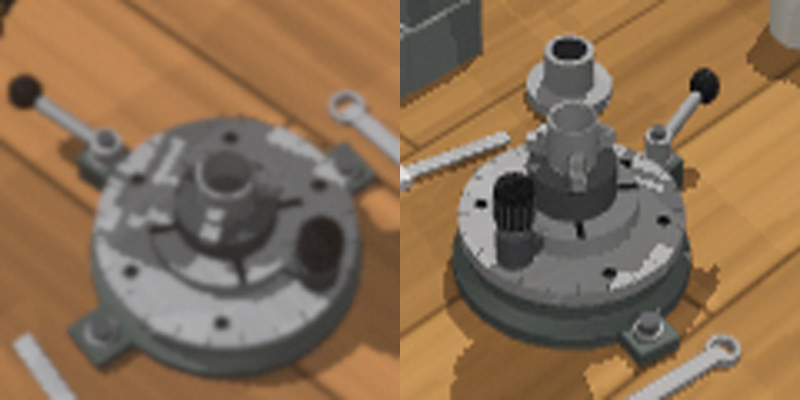

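The lever now points away from the table, with its ball at scene pixel (257.5,217.6). The rest of the bench looks undisturbed. Next I go above the knob.

>>> jog_arm(moves=[0.19, 0.03, 0, 0, 0, 0.07, 0.28, 0.38, 0.06, 0, 0, 0, 0.13, 0.28, 0.57, 0.09, 0, 0, 0, 0.13, 0.28, 0.76, 0.12, 0, 0, 0, 0.13, 0.28, 0.946, 0.151, 0, 0, 0, 0.133, 0.28, 0.946, 0.151, 0.05, 0, 0, 0.133, 0.28, 0.946, 0.151, 0.05, 0, 0, 0.133, 0.28, 0.946, 0.151, 0.05, 0, 0, 0.133, 0.28])

```text
time: 8.3
position: [0.5575, 0.1037, 0.1834]
tool_rot: [2.066, 2.366, -0.001]
ft_force: [0.3, -0.1, 0.5]
grip_width: 0.64
grip_force: 0.0
```

```bash
python3 g.py .5564,.1065,.086,8
python3 - <<'E'
from h import *
A=load('s2'); b=onz(*A,257.5,217.6,.066)[:2]-[.5738,-.1017]; print('lever deg',np.degrees(np.arctan2(b[1],b[0])),np.hypot(*b))
W=grab('wrist','w2')
for z in(.119,.087):print(proj(*W,[.5564,.1065,z]))
E
```

```text
t 8.3 pos [0.5575 0.1037 0.1834] yaw 7.8 F [ 0.3 -0.1  0.5] w 55.6 q7 -0.05
.5564,.1065,.086,8 [ 0.01  -0.002  0.325] [-0.     0.001 -0.004]
lever deg -81.11850359789864 0.07953084637897317
[324.95822071 249.82527193]
[324.86392628 236.85122649]
```

View pics/w2.png

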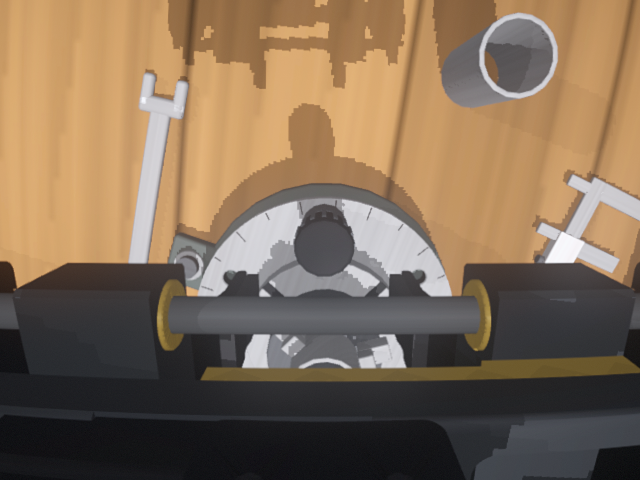

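The knob top is at about (323,247), against a predicted (325,250). It sits centred between the fingers, so I go down and grip.

>>> jog_arm(moves=[0.01, 0, 0.12, 0, 0, 0, 0.28, 0.01, 0, 0.25, 0, 0, 0, 0.28, 0.01, 0, 0.318, 0, 0, 0, 0.28, 0.01, 0, 0.318, 0, 0, 0, 0.28, 0.01, 0, 0.318, 0, 0, 0, -0.5, 0.01, 0, 0.318, 0, 0, 0, -0.5, 0.01, 0, 0.318, 0, 0, 0, -0.5, 0.01, 0, 0.318, 0, 0, 0, -0.5], newtons=40)

```text
time: 9.35
position: [0.5575, 0.1089, 0.0893]
tool_rot: [2.062, 2.369, 0.002]
ft_force: [-1.3, 0.9, 3.7]
grip_width: 0.404
grip_force: 40.0
```

>>> jog_arm(moves=[0, 0, -0.02, 0, 0, 0, -0.5, 0, 0, -0.035, 0, 0, 0, -0.5, 0, 0, -0.045, 0, 0, 0, -0.5, 0, 0, -0.045, 0, 0, 0, -0.5, 0, 0, -0.045, 0, 0, 0, -0.5, 0, 0, -0.045, 0, 0, 0, -0.5, 0, 0, -0.045, 0, 0, 0, -0.5, 0, 0, -0.045, 0, 0, 0, -0.5])

```text
time: 10.35
position: [0.5567, 0.1088, 0.1016]
tool_rot: [-2.062, -2.37, 0.0]
ft_force: [5.2, 1.4, -13.0]
grip_width: 0.405
grip_force: 40.0
```

```bash
python3 - <<'E' > /tmp/a
import numpy as np
for a in (90,82,74,66,58,50,43,38):
    t=np.radians(a); q=np.array([.5682,.0224])+.085*np.array([np.cos(t),np.sin(t)]); print(f'{q[0]:.4f},{q[1]:.4f},.0995,{a-90}')
E
python3 g.py $(cat /tmp/a)
```

```text
t 10.35 pos [0.5567 0.1088 0.1016] yaw 7.9 F [  5.2   1.4 -13. ] w 35.3 q7 -0.04
0.5682,0.1074,.0995,0 [-0.01   0.037  0.007] [-0.     0.     0.132]
0.5800,0.1066,.0995,-8 [-0.018  0.076  0.007] [-0.     0.     0.266]
0.5916,0.1041,.0995,-16 [-0.031  0.113  0.007] [-0.     0.     0.399]
0.6028,0.1001,.0995,-24 [-0.05   0.148  0.007] [-0.     0.     0.532]
0.6132,0.0945,.0995,-32 [-0.073  0.18   0.007] [-0.     0.     0.666]
0.6228,0.0875,.0995,-40 [-0.101  0.208  0.007] [-0.     0.     0.799]
0.6304,0.0804,.0995,-47 [-0.128  0.23   0.007] [-0.     0.     0.916]
0.6352,0.0747,.0995,-52 [-0.149  0.243  0.007] [-0.     0.     0.999]
```

>>> jog_arm(moves=[-0.003, 0.038, -0.005, 0, 0, 0.13, -0.5, -0.011, 0.078, -0.005, 0, 0, 0.265, -0.5, -0.024, 0.116, -0.005, 0, 0, 0.4, -0.5, -0.044, 0.152, -0.005, 0, 0, 0.53, -0.5, -0.067, 0.185, -0.005, 0, 0, 0.665, -0.5, -0.096, 0.213, -0.005, 0, 0, 0.8, -0.5, -0.124, 0.236, -0.005, 0, 0, 0.915, -0.5, -0.144, 0.25, -0.005, 0, 0, 0.995, -0.5])

```text
time: 11.35
position: [0.6377, 0.0764, 0.1029]
tool_rot: [2.969, 1.025, 0.001]
ft_force: [5.4, -0.6, -12.7]
grip_width: 0.402
grip_force: 40.0
```

```bash
python3 - <<'E'
from h import *
s=ctrl.get_state();d=np.array(s['position'])[:2]-[.5682,.0224];print(np.hypot(*d),np.degrees(np.arctan2(d[1],d[0])))
E
python3 g.py .6369,.0761,.0893,-52
```

```text
0.08804030838862169 37.82983618285103
t 11.35 pos [0.6377 0.0764 0.1029] yaw -51.9 F [  5.4  -0.6 -12.7] w 35.0 q7 -0.92
.6369,.0761,.0893,-52 [-0.003 -0.001  0.045] [ 0.    -0.     0.001]
```

>>> jog_arm(moves=[0, 0, 0.015, 0, 0, 0, -0.5, 0, 0, 0.03, 0, 0, 0, -0.5, 0, 0, 0.045, 0, 0, 0, -0.5, 0, 0, 0.05, 0, 0, 0, -0.5, 0, 0, 0.05, 0, 0, 0, -0.5, 0, 0, 0.05, 0, 0, 0, -0.5, 0, 0, 0.05, 0, 0, 0, -0.5, 0, 0, 0.05, 0, 0, 0, -0.5])

```text
time: 12.35
position: [0.6379, 0.0764, 0.0893]
tool_rot: [2.968, 1.029, 0.003]
ft_force: [3.8, -1.3, 2.0]
grip_width: 0.403
grip_force: 40.0
```

```bash
python3 g.py
```

```text
t 12.35 pos [0.6379 0.0764 0.0893] yaw -51.8 F [ 3.8 -1.3  2. ] w 35.1 q7 -0.91
```

>>> jog_arm(moves=[0, 0, 0, 0, 0, 0, -0.06, 0, 0, 0, 0, 0, 0, -0.06, 0, 0, 0, 0, 0, 0, -0.06, 0, 0.01, 0, 0, 0, 0, -0.06, 0, 0.02, 0, 0, 0, 0, -0.06, 0, 0.025, 0, 0, 0, 0, -0.06, 0, 0.025, 0, 0, 0, 0, -0.06, 0, 0.025, 0, 0, 0, 0, -0.06])

```text
time: 13.35
position: [0.64, 0.0728, 0.0878]
tool_rot: [-2.964, -1.03, 0.004]
ft_force: [-4.4, 3.4, 2.0]
grip_width: 0.469
grip_force: 2.9
```

```bash
python3 g.py
python3 - <<'E'
from h import *
A=grab('side','d3')
cv2.imwrite('pics/c3.png',cv2.resize(A[1]['pixels'][200:300,260:380,::-1],None,fx=5,fy=5,interpolation=2))
E
```

```text
t 13.35 pos [0.64   0.0728 0.0878] yaw -51.7 F [-4.4  3.4  2. ] w 40.8 q7 -0.9
```

View pics/c3.png

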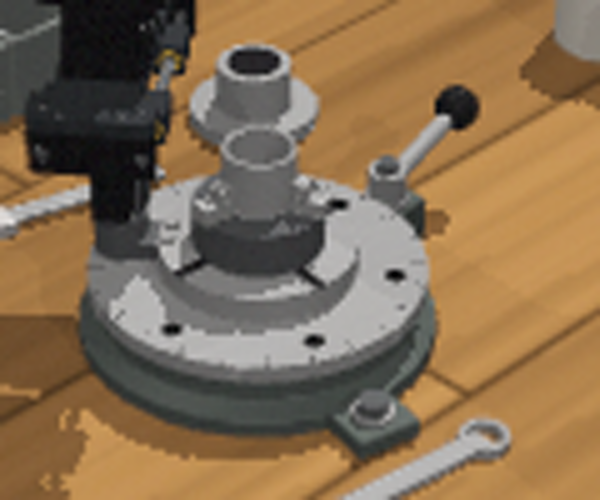

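The table is turned and the knob is at the next hole. The tangential resistance is already 5.5 N; I'll push a little more each way to confirm the pin holds.

>>> jog_arm(moves=[0, 0.008, 0, 0, 0, 0, -0.06, 0, 0.015, 0, 0, 0, 0, -0.06, 0, 0.015, 0, 0, 0, 0, -0.06, 0, 0.015, 0, 0, 0, 0, -0.06, 0, 0.015, 0, 0, 0, 0, -0.06, 0, 0.015, 0, 0, 0, 0, -0.06, 0, 0.015, 0, 0, 0, 0, -0.06, 0, 0.015, 0, 0, 0, 0, -0.06])

```text
time: 14.4
position: [0.6402, 0.0726, 0.0876]
tool_rot: [-2.957, -1.031, 0.011]
ft_force: [-11.4, 9.0, 6.2]
grip_width: 0.473
grip_force: 6.5
```

>>> jog_arm(moves=[0, -0.02, 0, 0, 0, 0, -0.06, 0, -0.04, 0, 0, 0, 0, -0.06, 0, -0.06, 0, 0, 0, 0, -0.06, 0, -0.065, 0, 0, 0, 0, -0.06, 0, -0.065, 0, 0, 0, 0, -0.06, 0, -0.065, 0, 0, 0, 0, -0.06, 0, -0.065, 0, 0, 0, 0, -0.06, 0, -0.065, 0, 0, 0, 0, -0.06])

```text
time: 15.4
position: [0.6354, 0.0785, 0.0884]
tool_rot: [2.964, 1.023, 0.007]
ft_force: [7.3, -4.6, -5.5]
grip_width: 0.472
grip_force: 4.0
```

```bash
python3 g.py
```

```text
t 15.4 pos [0.6354 0.0785 0.0884] yaw -51.9 F [ 7.3 -4.6 -5.5] w 41.0 q7 -0.93
```

The pin holds: 15 N one way with no motion. I centre, open and lift clear.

>>> jog_arm(moves=[0, 0.024, 0, 0, 0, 0, 0.28, 0, 0.024, 0, 0, 0, 0, 0.28, 0, 0.024, 0, 0, 0, 0, 0.28, 0, 0.024, -0.05, 0, 0, 0, 0.28, 0, 0.024, -0.2, 0, 0, 0, 0.28, 0, 0.024, -0.37, 0, 0, 0, 0.28, 0, 0.024, -0.37, 0, 0, 0, 0.28, 0, 0.024, -0.37, 0, 0, 0, 0.28])

```text
time: 16.4
position: [0.6368, 0.0769, 0.1999]
tool_rot: [-2.968, -1.029, -0.002]
ft_force: [-0.5, -0.2, 0.1]
grip_width: 0.639
grip_force: 0.0
```

```bash
python3 g.py .5909,-.18,.2,9
python3 - <<'E'
from h import *
W=grab('wrist','w3')
a=np.radians(38);k=np.array([.5682,.0224])+.085*np.array([np.cos(a),np.sin(a)])
for z in(.119,.129,.087):print(z,proj(*W,[*k,z]).round(1))
E
```

```text
t 16.4 pos [0.6368 0.0769 0.1999] yaw -51.7 F [-0.5 -0.2  0.1] w 55.6 q7 -0.95
.5909,-.18,.2,9 [-0.65   0.578 -0.001] [ 1.000e-03 -1.000e-03 -1.012e+00]
0.119 [326.9 249. ]
0.129 [327.  253.4]
0.087 [326.6 237. ]
```

View pics/w3.png

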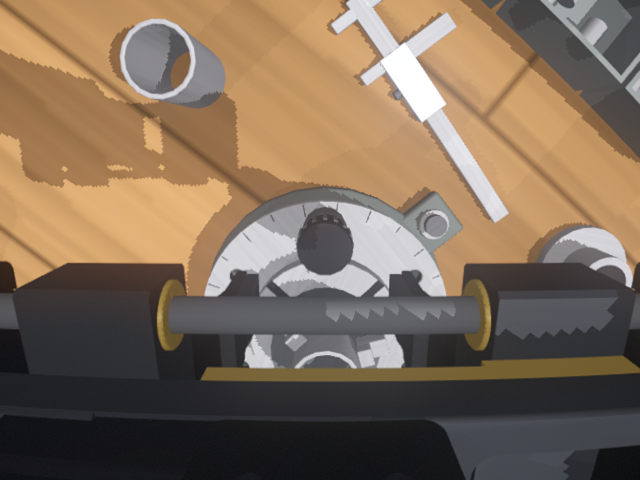

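The knob sits at the next hole, with its top at (325,247) against a home prediction of (327,249). That is the same small offset as before, so the pin is home. Now back to the lever ball.

>>> jog_arm(moves=[-0.11, 0.1, 0, 0, 0, -0.16, 0.06, -0.22, 0.19, 0, 0, 0, -0.32, 0.06, -0.33, 0.29, 0, 0, 0, -0.48, 0.06, -0.44, 0.39, 0, 0, 0, -0.64, 0.06, -0.55, 0.49, 0, 0, 0, -0.8, 0.06, -0.65, 0.578, 0, 0, 0, -0.95, 0.06, -0.65, 0.578, 0, 0, 0, -1.0, 0.06, -0.65, 0.578, 0, 0, 0, -1.0, 0.06])

```text
time: 17.45
position: [0.5902, -0.1803, 0.1978]
tool_rot: [-2.056, -2.372, 0.001]
ft_force: [0.0, 1.4, -0.0]
grip_width: 0.527
grip_force: 0.0
```

```bash
python3 g.py .5877,-.1805,.05,10
```

```text
t 17.45 pos [ 0.5902 -0.1803  0.1978] yaw 8.2 F [ 0.   1.4 -0. ] w 45.9 q7 0.5
.5877,-.1805,.05,10 [-0.    -0.007  0.493] [-0.002 -0.001 -0.031]
```

>>> jog_arm(moves=[0.0, -0.007, 0.18, 0, 0, -0.03, 0.06, 0.0, -0.007, 0.36, 0, 0, -0.03, 0.06, 0.0, -0.007, 0.49, 0, 0, -0.03, 0.06, 0.0, -0.007, 0.49, 0, 0, -0.03, 0.06, 0.0, -0.007, 0.49, 0, 0, -0.03, -0.12, 0.0, -0.007, 0.49, 0, 0, -0.03, -0.12, 0.0, -0.007, 0.49, 0, 0, -0.03, -0.12, 0.0, -0.007, 0.49, 0, 0, -0.03, -0.12])

```text
time: 18.45
position: [0.5894, -0.1807, 0.053]
tool_rot: [2.018, 2.406, 0.001]
ft_force: [0.3, 0.4, -0.1]
grip_width: 0.439
grip_force: 0.0
```

```bash
python3 - <<'E' > /tmp/a
import numpy as np
piv=np.array([.5738,-.1017])
for a in (-88,-96,-104,-112,-120,-127,-134,-138,-144,-151,-154):
    t=np.radians(a); q=piv+.080*np.array([np.cos(t),np.sin(t)]); print(f'{q[0]:.4f},{q[1]:.4f},.05,{a+90}')
E
python3 g.py $(cat /tmp/a)
```

```text
t 18.45 pos [ 0.5894 -0.1807  0.053 ] yaw 10.0 F [ 0.3  0.4 -0.1] w 38.2 q7 0.58
0.5766,-0.1817,.05,2 [ 0.004 -0.043  0.01 ] [0.001 0.    0.134]
0.5654,-0.1813,.05,-6 [ 0.012 -0.079  0.01 ] [0.001 0.    0.267]
0.5544,-0.1793,.05,-14 [ 0.025 -0.114  0.01 ] [ 0.001 -0.     0.4  ]
0.5438,-0.1759,.05,-22 [ 0.042 -0.147  0.01 ] [ 0.001 -0.     0.534]
0.5338,-0.1710,.05,-30 [ 0.064 -0.177  0.01 ] [ 0.001 -0.     0.667]
0.5257,-0.1656,.05,-37 [ 0.086 -0.2    0.01 ] [ 0.001 -0.     0.784]
0.5182,-0.1592,.05,-44 [ 0.112 -0.221  0.01 ] [ 0.001 -0.     0.9  ]
0.5143,-0.1552,.05,-48 [ 0.127 -0.232  0.01 ] [ 0.001 -0.     0.967]
0.5091,-0.1487,.05,-54 [ 0.152 -0.245  0.01 ] [ 1.000e-03 -1.000e-03  1.067e+00]
0.5038,-0.1405,.05,-61 [ 0.182 -0.258  0.01 ] [ 1.000e-03 -1.000e-03  1.184e+00]
0.5019,-0.1368,.05,-64 [ 0.195 -0.262  0.01 ] [ 1.000e-03 -1.000e-03  1.234e+00]
```

>>> jog_arm(moves=[0.004, -0.043, 0.01, 0, 0, 0.134, -0.12, 0.012, -0.079, 0.01, 0, 0, 0.267, -0.12, 0.025, -0.114, 0.01, 0, 0, 0.4, -0.12, 0.042, -0.147, 0.01, 0, 0, 0.534, -0.12, 0.064, -0.177, 0.01, 0, 0, 0.667, -0.12, 0.086, -0.2, 0.01, 0, 0, 0.784, -0.12, 0.112, -0.221, 0.01, 0, 0, 0.9, -0.12, 0.127, -0.232, 0.01, 0, 0, 0.967, -0.12])

```text
time: 19.45
position: [0.5159, -0.1551, 0.0503]
tool_rot: [2.932, 1.122, 0.007]
ft_force: [4.0, -1.5, 0.3]
grip_width: 0.441
grip_force: 1.6
```

```bash
tail -3 /tmp/a; python3 g.py .5091,-.1487,.05,-54 .5038,-.1405,.05,-58 .4995,-.1312,.05,-58
```

```text
0.5091,-0.1487,.05,-54
0.5038,-0.1405,.05,-61
0.5019,-0.1368,.05,-64
t 19.45 pos [ 0.5159 -0.1551  0.0503] yaw -48.1 F [ 4.  -1.5  0.3] w 38.4 q7 -0.43
.5091,-.1487,.05,-54 [-0.003 -0.031  0.001] [ 0.004 -0.003  0.098]
.5038,-.1405,.05,-58 [ 0.002 -0.063  0.001] [ 0.004 -0.004  0.165]
.4995,-.1312,.05,-58 [ 0.013 -0.096  0.001] [ 0.004 -0.004  0.165]
```

>>> jog_arm(moves=[-0.003, -0.031, 0, 0, 0, 0.1, -0.12, 0, -0.05, 0, 0, 0, 0.13, -0.12, 0.002, -0.063, 0, 0, 0, 0.165, -0.12, 0.005, -0.075, 0, 0, 0, 0.165, -0.12, 0.01, -0.088, 0, 0, 0, 0.165, -0.12, 0.01, -0.088, 0, 0, 0, 0.165, -0.12, 0.01, -0.088, 0, 0, 0, 0.165, -0.12, 0.01, -0.088, 0, 0, 0, 0.165, -0.12])

```text
time: 20.45
position: [0.5009, -0.1385, 0.0505]
tool_rot: [3.012, 0.864, 0.007]
ft_force: [5.6, -9.3, -1.8]
grip_width: 0.44
grip_force: 5.8
```

```bash
python3 - <<'E'
from h import *
s=ctrl.get_state();d=np.array(s['position'])[:2]-[.5738,-.1017];print(np.hypot(*d),np.degrees(np.arctan2(d[1],d[0])))
E
python3 g.py
```

```text
0.08169974126902377 -153.22764896366672
t 20.45 pos [ 0.5009 -0.1385  0.0505] yaw -58.0 F [ 5.6 -9.3 -1.8] w 38.3 q7 -0.65
```

>>> jog_arm(moves=[0.003, -0.012, 0, 0, 0, 0, -0.12, 0.006, -0.024, 0, 0, 0, 0, -0.12, 0.01, -0.035, 0, 0, 0, 0, -0.12, 0.01, -0.035, 0, 0, 0, 0, -0.12, 0.01, -0.035, 0, 0, 0, 0, -0.12, 0.01, -0.035, 0, 0, 0, 0, -0.12, 0.01, -0.035, 0, 0, 0, 0, -0.12, 0.01, -0.035, 0, 0, 0, 0, -0.12])

```text
time: 21.45
position: [0.5008, -0.1379, 0.0507]
tool_rot: [2.999, 0.852, 0.015]
ft_force: [17.4, -31.6, -19.7]
grip_width: 0.446
grip_force: 17.7
```

```bash
python3 - <<'E'
from h import *
s=ctrl.get_state();d=np.array(s['position'])[:2]-[.5738,-.1017];print(np.hypot(*d),np.degrees(np.arctan2(d[1],d[0])))
E
python3 g.py
```

```text
0.08152322421728024 -153.608860534651
t 21.45 pos [ 0.5008 -0.1379  0.0507] yaw -58.3 F [ 17.4 -31.6 -19.7] w 38.8 q7 -0.68
```

Hard against its stop: 36 N with no further motion. I release, lift and look.

>>> jog_arm(moves=[-0.01, 0.03, 0, 0, 0, 0, -0.12, -0.01, 0.053, 0, 0, 0, 0, 0.0, -0.01, 0.053, 0, 0, 0, 0, 0.06, -0.01, 0.053, 0, 0, 0, 0, 0.06, -0.01, 0.053, -0.1, 0, 0, 0, 0.06, -0.01, 0.053, -0.3, 0, 0, 0, 0.06, -0.01, 0.053, -0.5, 0, 0, 0, 0.06, -0.01, 0.053, -0.6, 0, 0, 0, 0.06])

```text
time: 22.45
position: [0.5022, -0.1377, 0.2326]
tool_rot: [3.018, 0.871, 0.007]
ft_force: [1.0, -0.0, -0.3]
grip_width: 0.524
grip_force: 0.0
```

```bash
python3 g.py
python3 - <<'E'
from h import *
A=grab('side','d4');W=grab('wrist','w4')
cv2.imwrite('pics/c4.png',np.hstack([cv2.resize(A[1]['pixels'][200:300,260:380,::-1],(400,333),interpolation=2),cv2.resize(W[1]['pixels'][:,:,::-1],(400,300))[:300] if 0 else cv2.resize(W[1]['pixels'][:,:,::-1],(400,333))]))
E
```

```text
t 22.45 pos [ 0.5022 -0.1377  0.2326] yaw -57.8 F [ 1.  -0.  -0.3] w 45.6 q7 -0.77
```

View pics/c4.png

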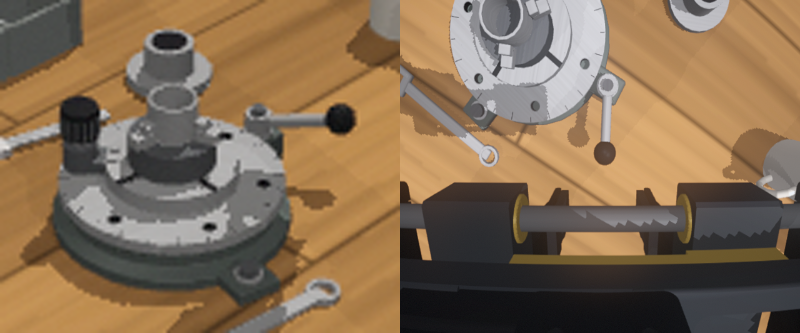

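The ball is back at side pixel (362,235), as at the start, and the knob stands at the next hole. One last check is the knob's height in the side view.

Run:
```python
from h import *
def blob(A,x0,y0,x1,y1):
    m=(A[1]['pixels'][y0:y1,x0:x1].max(2)<45).astype(np.uint8);n,l,st,c=cv2.connectedComponentsWithStats(m)
    i=1+st[1:,4].argmax(); return st[i],c[i]+[x0,y0]
ax=np.array([.5682,.0224])
for f,a,box in(('side',98,(280,238,305,270)),('d4',38,(275,225,295,248))):
    A=load(f);k=ax+.085*np.array([np.cos(np.radians(a)),np.sin(np.radians(a))])
    print(f,blob(A,*box),[proj(*A,[*k,z]).round(1) for z in(.103,.113)])
print('ball',blob(load('side'),350,225,375,248)[1],blob(load('d4'),350,225,375,248)[1])
```

```text
side (array([  8,   5,  13,  15, 130], dtype=int32), array([293.81538462, 249.74615385])) [array([293.7, 249.5]), array([293.7, 246.7])]
d4 (array([  3,   4,  12,  14, 127], dtype=int32), array([283.2992126 , 235.38582677])) [array([283.5, 234.8]), array([283.4, 232. ])]
ball [361.56862745 234.78431373] [361.41176471 235.56862745]
```

The knob is at home height (235.4, against 234.8 predicted for home and 232.0 for riding on the plate), and the lever is hard over. I hand the job in.

```bash
python3 -c "
from bench import ctrl
print(ctrl.close_job())"
```

```text
the job is handed in; nothing more can be done
None
```

The table is turned one hole clockwise with the plunger home and the clamp lever hard over against its stop; the job was handed in at about 22.5 s, and no verdict came back.

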